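# Tip the book and the carton down into their taped outlines

## Task

Lay out the study desk for the lesson: with a gentle fingertip push near the top of its picture side, tip over the standing pocket book and the standing charger carton, so that each ends lying flat with its picture side up, wholly within the outer edge of its own taped outline (blue for the book, orange for the carton), in either order. Do not pinch or lift them or shove them along while they stand, and leave the can, cup, phone and pen where they are.

Things in the scene. Friction and masses are not known exactly. Their poses are not given: they have to be found in the camera images.
- book: pocket book, 24 mm thick, 105 mm wide, 150 mm tall, about 0.26 kg; the picture side (front cover) is yellow with a red disc and a blue bar, the plain back cover and spine are blue. Stands loose. Origin: centre of its foot. Own axes: z up, x through the thickness (picture side at -x), y along the width. Pushed high on the picture side it tips about its +x foot edge
- book_mid (a point): centre of the book (75 mm above the foot when standing)
- book_foot_left (a point): corner of the book's picture side: foot corner at its +y side
- book_foot_right (a point): corner of the book's picture side: foot corner at its -y side
- book_head_left (a point): corner of the book's picture side: top corner at its +y side
- book_head_right (a point): corner of the book's picture side: top corner at its -y side
- book_zone: the book's outline: rectangle of flat blue tape (8 mm wide, no noticeable thickness) on the desk, 210 mm along its x and 170 mm along its y over the outer edges. Origin: its centre, on the desk. The book starts standing across its -x end, roughly centred, picture side facing outwards (-x), back cover towards the outline's middle
- carton: charger carton of brown cardboard, 40 mm thick, 65 mm wide, 110 mm tall, about 0.17 kg; the picture side is white with a green square and a black bar, the other sides are plain brown. Stands loose. Origin: centre of its foot. Own axes: z up, x through the thickness (picture side at -x), y along the width. Pushed high on the picture side it tips about its +x foot edge
- carton_mid (a point): centre of the carton (55 mm above the foot when standing)
- carton_foot_left (a point): corner of the carton's picture side: foot corner at its +y side
- carton_foot_right (a point): corner of the carton's picture side: foot corner at its -y side
- carton_head_left (a point): corner of the carton's picture side: top corner at its +y side
- carton_head_right (a point): corner of the carton's picture side: top corner at its -y side
- carton_zone: the carton's outline: rectangle of flat orange tape (8 mm wide) on the desk, 170 mm along its x and 120 mm along its y over the outer edges. Origin: its centre, on the desk. The carton starts standing across its -x end, roughly centred, picture side facing outwards (-x), plain side towards the outline's middle
- can: bystander: blue drink can, 52 mm across, 100 mm tall, standing; origin at the centre of its underside
- cup: bystander: amber clear cup, 68 mm across the rim, 60 mm tall, standing; origin at the centre of its underside
- phone: bystander: black phone lying flat, 72 x 148 x 9 mm (x, y, z); origin at the centre of its underside
- pen: bystander: black pen lying flat, 10 x 140 x 10 mm (x, y, z); origin at the centre of its underside
There are look-alikes about, which are no part of the job. There is more than one size of the carton; the one meant has the size given above.

How it is judged (in metres and radians):
At the end, for the whole second after the job is handed in: Book and carton both lie flat and still, picture side up (within about 0.1 rad), with all four corners of the picture side inside the outer edges of their own outlines (angle between each of book, carton's own x axis and vertical above 3.04 rad and linear speed of each of book, carton below 0.02 m/s and angular speed of each of book, carton below 0.15 rad/s and x of book_foot_left in the frame of book_zone between -0.105 and 0.105 m and y of book_foot_left in the frame of book_zone between -0.085 and 0.085 m and x of book_foot_right in the frame of book_zone between -0.105 and 0.105 m and y of book_foot_right in the frame of book_zone between -0.085 and 0.085 m and x of book_head_left in the frame of book_zone between -0.105 and 0.105 m and y of book_head_left in the frame of book_zone between -0.085 and 0.085 m and x of book_head_right in the frame of book_zone between -0.105 and 0.105 m and y of book_head_right in the frame of book_zone between -0.085 and 0.085 m and x of carton_foot_left in the frame of carton_zone between -0.085 and 0.085 m and y of carton_foot_left in the frame of carton_zone between -0.06 and 0.06 m and x of carton_foot_right in the frame of carton_zone between -0.085 and 0.085 m and y of carton_foot_right in the frame of carton_zone between -0.06 and 0.06 m and x of carton_head_left in the frame of carton_zone between -0.085 and 0.085 m and y of carton_head_left in the frame of carton_zone between -0.06 and 0.06 m and x of carton_head_right in the frame of carton_zone between -0.085 and 0.085 m and y of carton_head_right in the frame of carton_zone between -0.06 and 0.06 m); the robot touches nothing.
It fails at once if the book or the carton is lifted off the desk (height (world z) of book_mid above 0.095 m or height (world z) of carton_mid above 0.075 m).
It fails at once if the book or the carton is shoved along the desk (over 30 mm) while it still stands ((angle between book's own z axis and vertical below 0.15 rad and distance of book from where it was at the start of the episode above 0.03 m) or (angle between carton's own z axis and vertical below 0.15 rad and distance of carton from where it was at the start of the episode above 0.03 m)).
It fails at once if the book or the carton is pinched or pushed hard (over 15 N at the fingers) (contact force between the fingers and book above 15 N or contact force between the fingers and carton above 15 N).
It fails at once if the can, cup, phone or pen is moved by more than 15 mm or tipped (distance of any of can, cup, phone, pen from where it was at the start of the episode above 0.015 m or angle between any of can, cup, phone, pen's own z axis and vertical above 0.3 rad).
It also fails if it takes over 42 s, if anything falls off the work surface, if the arm or the gripper's body presses on something with over 40 N, if the wrist force passes 120 N, or if a joint passes its speed limit or range.

## Robot

A 6-joint arm with a two-finger parallel gripper is mounted at the origin on the work surface. World frame = base frame: x ahead of the robot, y to its left, z up, the work surface at z = 0. Lengths are in mm, angles in rad, forces in N, time in s.
With the tool pointing down it reaches from about 350 to 975 mm from the base axis. Payload 7.1 kg.
Tool frame: the origin (TCP) lies midway between the tips of the shut fingers; the grasp point (between the pads) lies ctrl.tcp_to_grasp behind it (ctrl.tcp_to_grasp is the distance from the TCP to the grasp point, in mm); z points along the fingers, y is the direction in which the jaws open and shut (so a half turn about z gives the same grasp; the last joint's range is limited). The gripper opens to 88 mm and grips with 3 to 60 N. Pads are 20 mm wide; open, the fingers measure 115 mm over their backs; the gripper's body (75 mm by 178 mm) begins 61 mm behind the grasp point.
Start: joints at [1.209, 0.423, 1.63, -0, 1.089, -0.019], TCP at [210.046, 588.63, 222.675] pointing down, gripper open.
Joint ranges: [-3, 3], [-0.9, 2.11], [0.09, 2.58], [-1.31, 4.45], [0.11, 2.69], [-2.54, 2.54]. Speed limits (rad/s): [2.39, 2.39, 3.01, 3.14, 3.14, 3.14].

## Interface

Orientations are given as a rotation vector (axis times angle).
In Python, from workcell import ctrl gives the robot as it stands.
- The arm moves only by the tool play_rows, never from a script. Its argument "increments" is text: rows parted by semicolons, each of 5 numbers parted by spaces: the opening, from 0 (shut) to 1 (fully open), then the shift along the world's x, y, z in m, then the turn about the world's z in degrees. A call has 1 to 20 rows; each row shifts and turns the commanded pose from where the row before left it; what a row does not reach is not made up. A row lasts 1/10 s, in which the tool goes at most 50 mm and 8.59 degrees, less where a joint would pass 70% of its speed; a pose out of reach is approached as far as the arm can. A call is refused whole if a number of a shift passes 0.05 or a number of a turn 8.59, either way. A call with a gripper value outside its range is refused whole. The fingers move at their own pace and stop on an object; the grip force is fixed at half the most. Time passes only in rows, so rows that do not move let the fingers close. It gives the time, the measured TCP pose, the force and the opening at its end, in the units of the state.
- ctrl.get_obs(): the state, without advancing time (a new reading comes with each control period).
- ctrl.get_image(name): name is "side" or "top"; returns a dict with "img" (420x560x3 uint8, red, green, blue), "range_z" (420x560 float32, mm along the optical axis (not along the pixel's ray), 0 where there is no reading), "vertical_fov" (degrees; the focal length in pixels is half the picture's height over the tangent of half this angle, whatever the lens; pixels are square), "cx", "cy" (the principal point, pixels), "origin" and "attitude" of the camera in the world. Camera axes: x right, y down, z forward; pixel columns grow to the right and rows downward; lengths in mm; the calibration is good to about 2 mm. A picture is of the moment at which its call begins.
- ctrl.close_job(): hands the job in, once; it reports no verdict.
The state is a dict: "t": time; "qpos": joint angles; "qvel": joint speeds; "joint_torque": joint torques, N m; "ee_pos": TCP position; "orientation": TCP orientation; "ft_force": force on the tool from outside, world axes, zero at the start; "moment": the same for the moment, N m; "width": finger opening in mm.
Only numpy, scipy, OpenCV 4.12 (cv2) and the standard library are available. Lean on these libraries where they do the work, as an engineer would, in place of code of your own. Each camera call takes 0.05 s, during which the arm holds its last target. There are 200 camera calls.

## Working session

There is one attempt and no reset: what is moved stays moved. The work goes in short steps, Python scripts to look and compute and a tool call to move; the robot and the scene stay as the last step left them, time stands still between calls to the robot, and variables do not carry over. Pictures are saved under pics/ and viewed, on a budget of 10 in all, crops included, one or two more only if the job needs it, and the job is handed in when it is done.

Besides the shell and the picture viewer there is one more tool, called after ">>>" as name(argument=value, ...) on one line, values as JSON. play_rows: Moves the arm, as the interface text tells. Its arguments: {"type":"object","properties":{"increments":{"type":"string"}},"required":["increments"]}

```bash
mkdir -p pics; cat > h.py <<'E'
import numpy as np, cv2
from scipy.spatial.transform import Rotation as R
from workcell import ctrl
def grab(n):
    d=ctrl.get_image(n); A=np.array(d["attitude"],float)
    M=A if A.shape==(3,3) else R.from_rotvec(A).as_matrix()
    f=210/np.tan(np.radians(d["vertical_fov"])/2)
    v,u=np.mgrid[0:420,0:560]; z=d["range_z"].astype(float)
    c=np.stack([(u-d["cx"])/f,(v-d["cy"])/f,np.ones_like(z)],-1)
    P=(c*z[...,None])@M.T+np.array(d["origin"])
    P[z==0]=np.nan
    return d,P,M,f
E
python3 - <<'E'
from h import *
for n in("side","top"):
    d,P,M,f=grab(n); cv2.imwrite(f"pics/{n}0.png",d["img"][...,::-1]); print(n,d["origin"],d["attitude"],f,d["cx"],d["cy"])
    np.savez(f"{n}0.npz",img=d["img"],P=P)
print(ctrl.get_obs())
E
```

```text
side [ 208.57195224 -755.66977207  775.21967142] [-2.16756335  0.54361368 -0.2449209 ] 385.34174175787354 279.0230559100596 210.76109267196875
top [ 357.20650382    8.59208356 1452.52029257] [-2.10457135  2.16903538 -0.16559355] 515.4180848873656 257.0558451599844 206.69182569399317
{'t': 0.1, 'qpos': array([ 1.20901860e+00,  4.23763268e-01,  1.63063627e+00, -3.61226794e-05,
        1.08861821e+00, -1.90184130e-02]), 'qvel': array([-0.00233469, -0.00084108, -0.00135001,  0.00042543, -0.00090286,
       -0.00083263]), 'joint_torque': array([ 8.02934373e-04, -5.45618248e+01, -2.74326414e+01,  6.44982141e-02,
        1.87488244e-02,  9.12219804e-06]), 'ee_pos': array([209.86423939, 588.15372689, 221.97124611]), 'orientation': array([-5.35706630e-01, -3.09533856e+00,  2.20741451e-03]), 'ft_force': array([ 0.65126365,  0.22423057, -0.22896494]), 'moment': array([0.05145728, 0.03544768, 0.00983674]), 'width': 87.78391395665446}
```

View pics/side0.png

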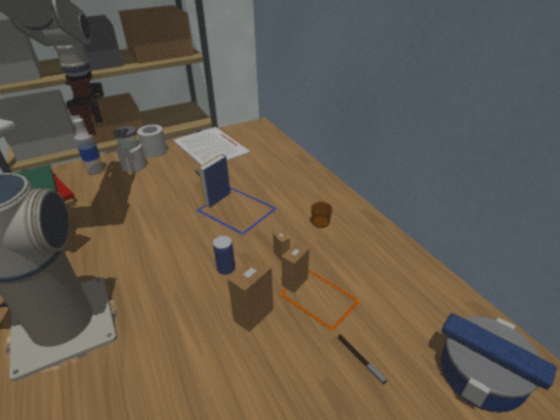

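View pics/top0.png

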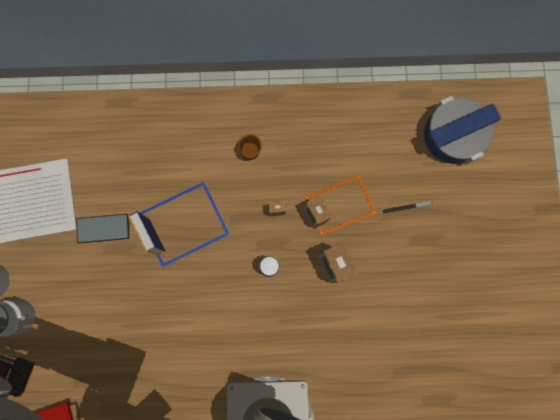

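The side view shows the book's blue back at (215,180) behind the blue outline, and the target carton at (295,268) at the end of the orange outline, with smaller and larger look-alikes at (282,243) and (252,295). In the top view the book is at (147,232) and the carton at (317,212). Both picture sides face left (+y), the phone lies at (103,229) behind the book, and the small look-alike is at (277,207) behind the carton.

```bash
python3 - <<'E'
from h import *
for n in ("top","side"):
    D=np.load(n+"0.npz"); P=D["P"]; img=D["img"]; z=P[...,2]
    hsv=cv2.cvtColor(img,cv2.COLOR_RGB2HSV)
    print(n,"floor z",np.nanmedian(z[150:300,200:400]))
    # tape
    for nm,lo,hi in(("blue",(105,120,60),(130,255,255)),("orange",(4,190,150),(14,255,255))):
        m=cv2.inRange(hsv,lo,hi)>0
        m&=(abs(z)<6)&(abs(P[...,0]-500)<300)&(P[...,1]<500)
        k,l,st,_=cv2.connectedComponentsWithStats(m.astype(np.uint8),connectivity=8)
        i=1+np.argmax(st[1:,2]*st[1:,3]); q=P[l==i][:,:2].astype(np.float32)
        print(nm,cv2.minAreaRect(q),cv2.boxPoints(cv2.minAreaRect(q)).round().tolist())
    # objects: blobs at heights
    m=((z>25)&(z<170)&(P[...,0]>250)&(P[...,0]<850)&(P[...,1]<500)&(P[...,1]>-350)).astype(np.uint8)
    k,l,st,_=cv2.connectedComponentsWithStats(m)
    for i in range(1,k):
        if st[i,4]<40: continue
        p=P[l==i]; h=np.percentile(p[:,2],97); t=p[p[:,2]>h-6][:,:2].astype(np.float32)
        r=cv2.minAreaRect(t); print(st[i,:4],"h",h.round(),"n",len(t),"topctr",np.round(r[0]),np.round(r[1]),round(r[2],1))
E
```

```text
top floor z 0.6470036797278453
blue ((547.5507202148438, 222.82699584960938), (168.3356170654297, 206.88226318359375), 24.435359954833984) [[428.0, 282.0], [514.0, 94.0], [667.0, 163.0], [581.0, 352.0]]
orange ((588.6849365234375, -226.91445922851562), (119.23282623291016, 169.36070251464844), 20.230239868164062) [[503.0, -168.0], [562.0, -327.0], [674.0, -286.0], [615.0, -127.0]]
[238 134  24  25] h 64.0 n 83 topctr [754.  27.] [64. 64.] 87.8
[305 196  27  32] h 115.0 n 272 topctr [ 560. -153.] [64. 40.] 25.0
[269 201  18  15] h 82.0 n 105 topctr [576. -44.] [28. 45.] 4.4
[129 211  36  44] h 153.0 n 275 topctr [513. 305.] [105.  24.] 26.2
[319 242  39  41] h 154.0 n 517 topctr [ 419. -196.] [87. 54.] 22.9
[260 256  19  21] h 105.0 n 162 topctr [417. -17.] [44. 44.] 88.2
side floor z 1.9155666205239186
blue ((434.3016662597656, 275.14013671875), (2.4610750675201416, 8.753204345703125), 29.398746490478516) [[431.0, 278.0], [435.0, 271.0], [438.0, 272.0], [433.0, 280.0]]
orange ((633.6581420898438, -292.2465515136719), (60.690799713134766, 6.791140556335449), 21.778478622436523) [[604.0, -300.0], [607.0, -307.0], [663.0, -284.0], [661.0, -278.0]]
[199 154  32  48] h 152.0 n 168 topctr [512. 308.] [107.  30.] 26.0
[311 201  22  23] h 63.0 n 98 topctr [753.  29.] [69. 65.] 57.9
[273 229  37  59] h 113.0 n 318 topctr [ 559. -150.] [65. 41.] 24.8
[214 236  21  34] h 103.0 n 186 topctr [416. -15.] [47. 44.] 68.7
[228 257  46  69] h 151.0 n 756 topctr [ 417. -194.] [89. 57.] 21.5
```

>>> play_rows(increments="0 0 0 0.04 -4; 0 0 0 0.04 -4; 0 0.0275 -0.0225 0 -4; 0 0.0275 -0.0225 0 -4; 0 0.0275 -0.0225 0 -4; 0 0.0275 -0.0225 0 -4; 0 0.0275 -0.0225 0 -4; 0 0.0275 -0.0225 0 -4; 0 0.0275 -0.0225 0 -4; 0 0.0275 -0.0225 0 -4; 0 0.0275 -0.0225 0 -4; 0 0.0275 -0.0225 0 0; 0 0 0 -0.03 0; 0 0 0 -0.03 0; 0 0 0 0 0; 0 0 0 0 0")

```text
t: 1.7
ee_pos: [484.8, 363.6, 242.6]
orientation: [-1.656, -2.669, 0.002]
ft_force: [0.1, 0.6, 0.7]
width: 0.5
```

```bash
python3 - <<'E'
from h import *
o=ctrl.get_obs(); print(o["t"],o["ee_pos"],o["width"],o["ft_force"],ctrl.tcp_to_grasp)
print(R.from_rotvec(o["orientation"]).as_matrix().round(3))
E
```

```text
1.7 [484.80931441 363.55113114 242.56724747] 0.4572068924479939 [0.06332047 0.62071501 0.72859397] 18.700000000000003
[[-0.444  0.896 -0.001]
 [ 0.896  0.444 -0.001]
 [-0.    -0.001 -1.   ]]
```

>>> play_rows(increments="0 0 0 -0.04 0; 0 0 0 -0.04 0; 0 0 0 -0.03 0; 0 0 0 -0.005 0; 0 0 0 0 0; 0 0 0 0 0")

```text
t: 2.3
ee_pos: [486.4, 364.8, 130.1]
orientation: [1.655, 2.668, 0.005]
ft_force: [0.6, 0.2, 0.0]
width: 0.5
```

```bash
python3 - <<'E'
from h import *
d,P,M,f=grab("top"); e=grab("side")[0]
a=cv2.resize(d["img"][150:310,50:260],(400,305)); b=cv2.resize(e["img"][110:270,150:360],(400,305))
cv2.imwrite("pics/b1.png",np.hstack([a,b])[...,::-1]); print(ctrl.get_obs()["ee_pos"])
E
```

```text
[486.2601935  364.62174981 130.00153546]
```

View pics/b1.png

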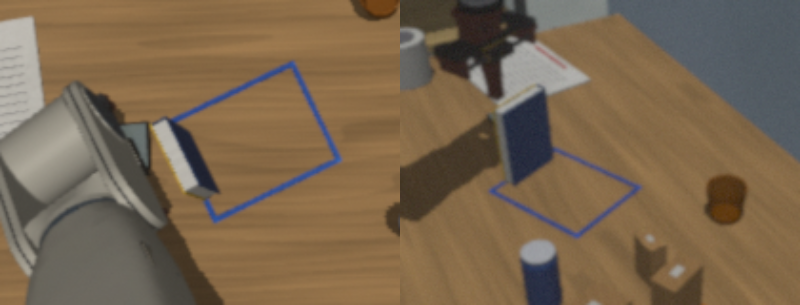

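The fingertip stands just behind the book's picture side, near the middle of its width, and the book still stands at about (180,155) in the left half of the picture.

>>> play_rows(increments="0 0.0044 -0.009 0 0; 0 0.0044 -0.009 0 0; 0 0.0044 -0.009 0 0; 0 0.0013 -0.0027 0 0; 0 0.0013 -0.0027 0 0; 0 0.0013 -0.0027 0 0; 0 0.0013 -0.0027 0 0; 0 0.0013 -0.0027 0 0; 0 0.0013 -0.0027 0 0; 0 0.0013 -0.0027 0 0; 0 0.0013 -0.0027 0 0; 0 0.0013 -0.0027 0 0; 0 0.0013 -0.0027 0 0; 0 0.0013 -0.0027 0 0")

```text
t: 3.8
ee_pos: [512.7, 306.7, 127.6]
orientation: [-1.656, -2.669, 0.0]
ft_force: [0.4, -0.3, -0.0]
width: 0.7
```

```bash
cat > look.py <<'E'
from h import *
import sys
b=[float(x) for x in sys.argv[1:7]]
for n in("side","top"):
    d,P,M,f=grab(n); z=P[...,2]
    m=((z>b[4])&(z<b[5])&(P[...,0]>b[0])&(P[...,0]<b[1])&(P[...,1]>b[2])&(P[...,1]<b[3])).astype(np.uint8)
    k,l,st,_=cv2.connectedComponentsWithStats(m)
    for i in range(1,k):
        if st[i,4]<60: continue
        p=P[l==i]; r=cv2.minAreaRect(p[:,:2].astype(np.float32))
        print(n,st[i],"zmed",np.median(p[:,2]).round(),"zmax",np.percentile(p[:,2],98).round(),"ctr",np.round(r[0]),np.round(r[1]),round(r[2],1))
E
python3 look.py 420 680 90 345 12 160
```

```text
side [ 205  156   30   50 1028] zmed 99.0 zmax 153.0 ctr [521. 292.] [110.  58.] 26.0
top [145 204  26  46 477] zmed 145.0 zmax 153.0 ctr [529. 273.] [107.  40.] 23.2
```

>>> play_rows(increments="0 0.0013 -0.0027 0 0; 0 0.0013 -0.0027 0 0; 0 0.0013 -0.0027 0 0; 0 0 0 0 0; 0 0 0 0 0; 0 0 0 0 0; 0 0 0 0 0; 0 0 0 0 0; 0 0 0 0 0")

```text
t: 4.8
ee_pos: [516.4, 298.9, 127.7]
orientation: [-1.656, -2.67, 0.0]
ft_force: [0.1, -0.6, 0.3]
width: 0.8
```

```bash
python3 look.py 420 680 90 345 12 160
```

```text
side [211 161  10   9  70] zmed 144.0 zmax 159.0 ctr [517. 300.] [20. 27.] 28.9
side [211 188  55  33 994] zmed 26.0 zmax 29.0 ctr [554. 224.] [109. 152.] 25.7
top [ 152  192   63   57 1973] zmed 24.0 zmax 30.0 ctr [555. 222.] [107. 150.] 26.3
```

>>> play_rows(increments="0 0 0 0.04 0; 0 0 0 0.04 0; 0 0.0014 -0.0387 0 0; 0 0.0014 -0.0387 0 0; 0 0.0014 -0.0387 0 0; 0 0.0014 -0.0387 0 0; 0 0.0014 -0.0387 0 0; 0 0.0014 -0.0387 0 0; 0 0.0014 -0.0387 0 0; 0 0.0014 -0.0387 0 0; 0 0.0014 -0.0387 0 0; 0 0.0014 -0.0387 0 0; 0 0 0 0 0; 0 0 0 0 0; 0 0 0 0 0")

```text
t: 6.4
ee_pos: [530.3, -87.4, 207.6]
orientation: [-1.656, -2.669, -0.0]
ft_force: [0.2, 0.3, -0.7]
width: 0.5
```

```bash
python3 look.py 480 620 -200 -105 12 125
```

```text
side [ 282  242   28   48 1014] zmed 83.0 zmax 113.0 ctr [ 559. -151.] [68. 42.] 24.3
```

>>> play_rows(increments="0 0 0 -0.04 0; 0 0 0 -0.04 0; 0 0 0 -0.03 0; 0 0 0 0 0; 0 0 0 0 0; 0 0 0 0 0; 0 0.0042 -0.009 0 0; 0 0.0042 -0.009 0 0; 0 0.0042 -0.009 0 0; 0 0.0013 -0.0027 0 0; 0 0.0013 -0.0027 0 0; 0 0.0013 -0.0027 0 0; 0 0.0013 -0.0027 0 0; 0 0.0013 -0.0027 0 0; 0 0.0013 -0.0027 0 0; 0 0.0013 -0.0027 0 0")

```text
t: 8.1
ee_pos: [552.2, -134.2, 97.7]
orientation: [-1.656, -2.67, 0.0]
ft_force: [0.2, 0.1, 0.1]
width: 0.2
```

```bash
python3 - <<'E'
from h import *
d,P,M,f=grab("side"); cv2.imwrite("pics/c1.png",cv2.resize(d["img"][200:350,200:400],(800,600))[...,::-1])
E
python3 look.py 480 650 -300 -105 12 125
```

```text
side [ 283  243   32   48 1010] zmed 94.0 zmax 119.0 ctr [ 561. -154.] [68. 66.] 23.4
```

View pics/c1.png

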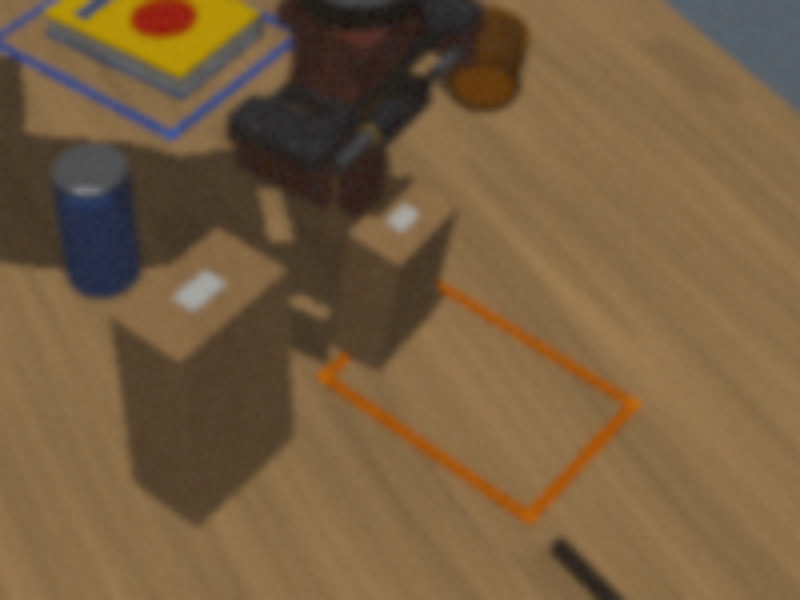

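The carton (at 400,270) is leaning away from the finger and its foot is still in place. The book lies picture side up inside the blue outline. I'll keep pushing.

>>> play_rows(increments="0 0.0013 -0.0027 0 0; 0 0.0013 -0.0027 0 0; 0 0.0013 -0.0027 0 0; 0 0.0013 -0.0027 0 0; 0 0.0013 -0.0027 0 0; 0 0.0013 -0.0027 0 0; 0 0.0013 -0.0027 0 0; 0 0.0013 -0.0027 0 0; 0 0.0013 -0.0027 0 0; 0 0 0 0 0; 0 0 0 0 0; 0 0 0 0 0; 0 0 0 0 0; 0 0 0 0 0")

```text
t: 9.65
ee_pos: [563.8, -158.3, 97.7]
orientation: [-1.656, -2.67, -0.0]
ft_force: [0.1, -0.6, -0.5]
width: 0.6
```

```bash
python3 look.py 480 690 -330 -105 12 130
```

```text
side [294 248  12  12  96] zmed 115.0 zmax 129.0 ctr [ 563. -164.] [15. 28.] 68.2
side [ 295  268   51   44 1251] zmed 41.0 zmax 44.0 ctr [ 592. -219.] [ 69. 111.] 24.7
```

>>> play_rows(increments="0 0 0 0.04 0; 0 0 0 0.05 0; 0 -0.02 0.04 0.05 0; 0 -0.03 0.04 0 0; 0 -0.03 0.04 0 0; 0 -0.03 0.04 0 0; 0 0 0 0 0; 0 0 0 0 0; 0 0 0 0 0; 0 0 0 0 0")

```text
t: 10.75
ee_pos: [459.9, -9.4, 225.0]
orientation: [1.658, 2.668, 0.0]
ft_force: [-0.9, 0.1, -0.2]
width: 0.7
```

```bash
python3 look.py 480 690 -330 -105 12 130;python3 look.py 420 700 90 345 12 130; python3 - <<'E'
from h import *
d,P,M,f=grab("top"); e=grab("side")[0]
cv2.imwrite("pics/f.png",cv2.resize(np.hstack([d["img"][120:300,60:450],e["img"][130:390,150:410][40:220]]),(800,222))[...,::-1])
o=np.load("top0.npz")["img"]; print(ctrl.get_obs()["ee_pos"])
E
```

```text
side [ 295  268   51   43 1238] zmed 41.0 zmax 44.0 ctr [ 591. -219.] [ 68. 111.] 25.0
top [317 183  47  39 966] zmed 41.0 zmax 47.0 ctr [ 592. -222.] [ 65. 113.] 25.0
side [211 191  55  31 898] zmed 26.0 zmax 29.0 ctr [555. 224.] [110. 153.] 25.7
top [ 150  192   65   57 2000] zmed 24.0 zmax 31.0 ctr [555. 222.] [107. 150.] 26.6
[459.08015462  -8.93930101 224.76113854]
```

View pics/f.png

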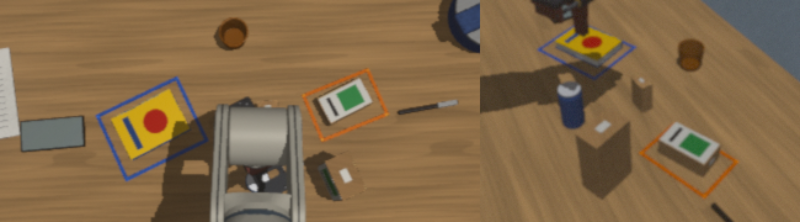

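Both items lie flat, picture side up, well inside their outlines: the book at (150,122) and the carton at (345,100). The can, cup, phone and pen look unmoved, and the gripper is clear of everything.

```bash
python3 -c "
from workcell import ctrl
print(ctrl.close_job())"
```

```text
the job is handed in; nothing more can be done
None
```

I tipped over the book and then the carton with slow pushes of the closed fingertip near the top of the picture side, and handed the job in at about 11 s of the 42 s.

- **Book:** it lies flat, picture side up, about 4 mm along and 6 mm across from the centre of the blue outline. All four corners are at least 20 mm inside the outer edges.
- **Carton:** it lies flat, picture side up, about 6 mm off centre each way in the orange outline and turned about 5°. Its corners are at least about 15 mm inside the outer edges.
- **Bystanders and forces:** the can, cup, phone and pen looked unmoved in the last picture; I judged that by eye and did not measure them. The wrist force readings, taken at the end of each move, stayed around 1 N or less.
- **Agreement of the cameras:** the side and top views agreed to about 3 mm. No check failed. The hand-in reports no verdict.

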